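# Set out the flux tin's tray, close the other

## Robot

A 6-joint arm with a two-finger parallel gripper is mounted at the origin on a cart in front of the work surface, level with it; the furniture and walls round the work are solid. World frame = base frame: x ahead of the robot, y to its left, z up, the work surface at z = 0. Lengths are in m, angles in rad, forces in N, time in s.
With the tool pointing down it reaches from about 0.35 to 1 m from the base axis. Payload 7.1 kg.
Tool frame: the origin (TCP) lies at the very end of the fingers, on their centre line; the grasp point (between the pads) lies 19 mm behind it (ctrl.grasp_offset is the y of the grasp point in the tool frame, in m); y points along the fingers, z is the direction in which the jaws open and shut, and the axes are right-handed (so a half turn about y gives the same grasp; the last joint's range is limited). The gripper opens to 85 mm and grips with 20 to 120 N. Pads are 22 mm wide; open, the fingers measure 114 mm over their backs; the gripper's body (76 mm by 85 mm) begins 54 mm behind the grasp point. The pads swing forward as they close: fully open they stand 13 mm farther back than shut.
Start: joints at [1.273, 0.423, 1.63, -0, 1.089, -0.019], TCP at [0.172, 0.601, 0.231] pointing down, gripper open.
Joint ranges: [-3, 3], [-0.9, 2.11], [0.09, 2.58], [-1.31, 4.45], [0.11, 2.69], [-2.54, 2.54]. Speed limits (rad/s): [2.39, 2.39, 3.01, 3.14, 3.14, 3.14].

## Interface

Orientations are given as a unit quaternion [x, y, z, w].
In Python, from cell import monitor, viewer, order, ctrl gives the robot as it stands.
- The arm moves only by the tool step_arm, never from a script. Its argument "rows" is a list of rows, each a list of 5 numbers: the opening, from 0 (shut) to 1 (fully open), then the shift along the tool's x, y, z in units of 25 mm (1.0 is 25 mm), then the turn about the tool's y in units of 8 degrees (1.0 is 8 degrees). In form: [[claw, x, y, z, twist], ...]. A call has 1 to 20 rows; each row shifts and turns the commanded pose from where the row before left it, along the tool's axes as they then stand; what a row does not reach is not made up. A row lasts 1/8 s, in which the tool goes at most 62.5 mm and 10.7 degrees, less where a joint would pass 70% of its speed; a pose out of reach is approached as far as the arm can. A call is refused whole if a number of a shift passes 1 or a number of a turn 1, either way. A call with a gripper value outside its range is refused whole. The fingers move at their own pace and stop on an object; "grip_force" is the grip in N (left out, the last holds). Time passes only in rows, so rows that do not move let the fingers close. It gives the time, the measured TCP pose, the force and the opening at its end, in the units of the state.
- monitor.read_state(): the state, without advancing time (a new reading comes with each control period).
- viewer.snapshot(name): name is "side" or "top" or "wrist"; returns the picture (480x640x3 uint8, red, green, blue); there is no depth.
- viewer.calibration(name): a dict with "camera_matrix" (3x3 intrinsics, pixels), "cam_to_world" (4x4, takes a point from camera to world coordinates); the wrist camera has in their place "T_tool_cam" (4x4, takes a point from camera to tool coordinates, whose origin is the TCP and whose axes are the tool frame's). Camera axes: x right, y down, z forward; pixel columns grow to the right and rows downward; lengths in m; the calibration is good to about 2 mm. The wrist camera is an equidistant fisheye: a pixel r from the principal point sees the ray r / f radians off the axis. A picture is of the moment at which its call begins: read the wrist's pose just before it. calibration takes no time and is no camera call.
- order.job_done(): hands the job in, once; it reports no verdict.
The state is a dict: "time_s": time; "joint_positions": joint angles; "joint_velocities": joint speeds; "joint_efforts": joint torques, N m; "tcp_pos": TCP position; "orientation": TCP orientation; "force": force on the tool from outside, world axes, zero at the start; "moment": the same for the moment, N m; "width": opening from 0.0 (shut) to 1.0 (fully open).
Only numpy, scipy, OpenCV 4.12 (cv2) and the standard library are available. Lean on these libraries where they do the work, as an engineer would, in place of code of your own. Each camera call takes 0.05 s, during which the arm holds its last target. There are 200 camera calls.

## Task

Both trays of the low blue parts rack have been left ajar. Draw the tray with the round flux tin out as far as its stop, by hooking a fingertip behind the tray's front lip and never pinching the lip, and push the tray with the black USB stick fully home. Leave the tin and the stick lying in their trays without touching them, and do not disturb the other things on the bench.

Things in the scene. Friction and masses are not known exactly. Their poses are not given: they have to be found in the camera images.
- rack: Low blue sheet-metal rack fixed on the worktop, 115 mm deep, 146 wide, 36 high, with two grey open-topped trays side by side, 71 mm between centres. Origin: centre of its underside. Its -x axis points out of its front, the way the trays are drawn; +y is to the left as one looks along +x (into the rack); z up. The frame beside the trays is 32 mm high.
- tray_left (a joint): Travel of the left tray (rack's +y side), m: 0 = fully home (lip against the front of the frame), 0.060 = drawn out to its stop. It slides with about 2.5 N of friction and stays where it is left.
- tray_right (a joint): Travel of the right tray (rack's -y side), the same.
- tray_left_lip (a point): Centre of the top edge of the left tray's front lip, 40 mm above the worktop; moves with the tray; axes as the rack's. The lip is an upright plate 6 mm thick (3 mm either side of this point along x), 66 mm wide, 8 to 40 mm above the worktop. Its front (-x) face is flat, with a white card.
- tray_right_lip (a point): The same point of the right tray's lip (same size). Behind (+x of) each lip is an empty finger well, open at the top: 39 mm long along x, 58 mm wide, floor 10 mm above the worktop, side walls 26 mm high; then a 3 mm divider, its top 26 mm above the worktop, before the rear bay.
- tray_left_bay (a point): Centre of the floor of the left tray's rear bay, where a thing lies, 10 mm above the worktop, 77 mm behind the lip point; moves with the tray; axes as the rack's. The bay is 64 mm long (x), 58 mm wide (y), walls 16 mm high inside.
- tray_right_bay (a point): The same point of the right tray.
- tin_centre (a point): Centre of the loose round white flux tin with a yellow lid label, 34 mm across, 22 mm high, upright in the bay of one of the two trays (which one varies).
- stick_centre (a point): Centre of the loose black USB stick with a bright plug, 18 x 50 x 8 mm, lying flat across the bay of the other tray.
- boom_end (a point): Fixed obstacle: the white end block of the microscope's boom; this point is the middle of its lower right edge. The block is 50 mm deep (x), reaches 110 mm to the left (+y) and 120 mm up from here; two bars run on from it to the left at the same x. Keep arm and gripper clear of it.
- marker: Loose felt marker lying on the worktop, 132 mm long, 13 mm thick; bystander. Origin at the centre of its underside.
- parts_dish: Loose round steel dish with screws, 67 mm across, 16 mm high; bystander. Origin at the centre of its underside.
- side_cutter: Loose side cutter with red grips lying flat, 125 mm long, 37 mm wide, 10 mm high; bystander. Origin at the centre of its underside.
- tape_roll: Loose roll of amber tape lying flat, 66 mm across, 13 mm high; bystander. Origin at the centre of its underside.
Mind the look-alikes: they are no part of the job. What is meant by the part that bears tin_centre is not green, and is the smaller of those in its own colour.

How it is judged:
On the way, in this order (a step that is already met when the one before it is completed fails the run):
1. the lip of the tin's tray is pressed from behind by a finger (((x of tin_centre in the frame of tray_left_bay between -0.036 and 0.036 m and y of tin_centre in the frame of tray_left_bay between -0.031 and 0.031 m and z of tin_centre in the frame of tray_left_bay below 0.025 m and contact force between the fingers and tray_left_c0 above 0.3 N) or (x of tin_centre in the frame of tray_right_bay between -0.036 and 0.036 m and y of tin_centre in the frame of tray_right_bay between -0.031 and 0.031 m and z of tin_centre in the frame of tray_right_bay below 0.025 m and contact force between the fingers and tray_right_c0 above 0.3 N))), for 0.05 s.
2. the tin's tray is drawn out to its stop (((x of tin_centre in the frame of tray_left_bay between -0.036 and 0.036 m and y of tin_centre in the frame of tray_left_bay between -0.031 and 0.031 m and z of tin_centre in the frame of tray_left_bay below 0.025 m and value of joint tray_left above 0.055 m) or (x of tin_centre in the frame of tray_right_bay between -0.036 and 0.036 m and y of tin_centre in the frame of tray_right_bay between -0.031 and 0.031 m and z of tin_centre in the frame of tray_right_bay below 0.025 m and value of joint tray_right above 0.055 m))), for 0.2 s.
At the end, for the whole second after the job is handed in: The tray that holds the tin is drawn out at least 55 of its 60 mm, the other tray with the stick is within 4 mm of fully home; tin (upright) and stick lie at rest in the bays of their own trays (((x of tin_centre in the frame of tray_left_bay between -0.036 and 0.036 m and y of tin_centre in the frame of tray_left_bay between -0.031 and 0.031 m and z of tin_centre in the frame of tray_left_bay below 0.025 m and x of stick_centre in the frame of tray_right_bay between -0.036 and 0.036 m and y of stick_centre in the frame of tray_right_bay between -0.031 and 0.031 m and z of stick_centre in the frame of tray_right_bay below 0.025 m and value of joint tray_left above 0.055 m and value of joint tray_right below 0.004 m) or (x of tin_centre in the frame of tray_right_bay between -0.036 and 0.036 m and y of tin_centre in the frame of tray_right_bay between -0.031 and 0.031 m and z of tin_centre in the frame of tray_right_bay below 0.025 m and x of stick_centre in the frame of tray_left_bay between -0.036 and 0.036 m and y of stick_centre in the frame of tray_left_bay between -0.031 and 0.031 m and z of stick_centre in the frame of tray_left_bay below 0.025 m and value of joint tray_right above 0.055 m and value of joint tray_left below 0.004 m)) and angle between tin_centre's own z axis and vertical below 0.2 rad and linear speed of each of tin, stick below 0.02 m/s); the robot touches nothing.
It fails at once if the tin or the stick is lifted (its centre more than 40 mm above the worktop) (height (world z) of any of tin_centre, stick_centre above 0.04 m).
It fails at once if a finger touches the tin or the stick (contact force between the fingers and tin above 0.5 N or contact force between the fingers and stick above 0.5 N).
It fails at once if a lip is pinched: fingers press its front and its back at once (over 2 N each) ((contact force between the fingers and tray_left_c0 above 2 N and contact force between the fingers and tray_left_c1 above 2 N) or (contact force between the fingers and tray_right_c0 above 2 N and contact force between the fingers and tray_right_c1 above 2 N)).
It fails at once if the marker, dish, side cutter or tape roll is moved more than 20 mm (distance of any of marker, parts_dish, side_cutter, tape_roll from where it was at the start of the episode above 0.02 m).
It also fails if it takes over 42 s, if anything falls off the work surface, if the arm or the gripper's body presses on something with over 40 N, if the wrist force passes 120 N, or if a joint passes its speed limit or range.

## Working session

There is one attempt and no reset: what is moved stays moved. The work goes in short steps, Python scripts to look and compute and a tool call to move; the robot and the scene stay as the last step left them, time stands still between calls to the robot, and variables do not carry over. Pictures are saved under pics/ and viewed, about 8 in all and at most 12, crops included, and the job is handed in when it is done.

Besides the shell and the picture viewer there is one more tool, called after "Emit:" in YAML: its name, and indented under it one key for each argument. step_arm: Moves the arm, as the interface text tells. Its arguments: {"type":"object","properties":{"rows":{"type":"array"},"grip_force":{"type":"number"}},"required":["rows"]}

```bash
mkdir -p pics; cat > h.py <<'E'
import numpy as np, cv2
from cell import monitor, viewer, order, ctrl
def snap(n,f):
    im=viewer.snapshot(n); cv2.imwrite('pics/'+f,im[:,:,::-1]); return im
def px2w(n,u,v,z):
    c=viewer.calibration(n);K=np.array(c['camera_matrix']);T=np.array(c['cam_to_world'])
    d=T[:3,:3]@np.linalg.inv(K)@[u,v,1];o=T[:3,3];return o+d*(z-o[2])/d[2]
def w2px(n,p):
    c=viewer.calibration(n);K=np.array(c['camera_matrix']);T=np.array(c['cam_to_world'])
    q=K@(np.linalg.inv(T)@[*p,1])[:3];return q[:2]/q[2]
E
python3 - <<'E'
from h import *
s=monitor.read_state();print(s)
snap('top','top0.png');snap('side','side0.png')
for n in('top','side'):print(viewer.calibration(n))
E
```

```text
{'time_s': 0.0, 'joint_positions': array([ 1.27298713e+00,  4.23868267e-01,  1.63075245e+00,  2.70635354e-05,
        1.08859861e+00, -1.90218519e-02]), 'joint_velocities': array([-0.00130619,  0.00167208, -0.00042612, -0.00094139, -0.00140983,
       -0.00214974]), 'joint_efforts': array([ 1.79855266e-03, -5.57368863e+01, -2.81754184e+01,  9.71957866e-05,
        7.15682298e-03, -7.66714402e-05]), 'tcp_pos': array([0.17180349, 0.60031446, 0.23050404]), 'orientation': array([ 0.70081387, -0.09835078,  0.09815259, -0.69968072]), 'force': array([-0.14602783,  0.34416076,  0.44915401]), 'moment': array([-0.00986321, -0.02075422,  0.021605  ]), 'width': 1.0013434815998452}
{'camera_matrix': array([[434.64752649,   0.        , 314.39262711],
       [  0.        , 434.64752649, 242.41816576],
       [  0.        ,   0.        ,   1.        ]]), 'cam_to_world': array([[ 0.02667862, -0.9867703 ,  0.15991446,  0.37853891],
       [-0.99963516, -0.02565961,  0.00843411, -0.0807715 ],
       [-0.00421919, -0.16008113, -0.98709484,  0.94323691],
       [ 0.        ,  0.        ,  0.        ,  1.        ]])}
{'camera_matrix': array([[489.25246218,   0.        , 323.15720192],
       [  0.        , 489.25246218, 240.26183493],
       [  0.        ,   0.        ,   1.        ]]), 'cam_to_world': array([[-0.99705446, -0.01388904,  0.0754287 ,  0.41161956],
       [-0.07420783,  0.42320566, -0.90298957,  1.00495921],
       [-0.0193802 , -0.90592718, -0.42298977,  0.62869683],
       [ 0.        ,  0.        ,  0.        ,  1.        ]])}
```

View pics/top0.png

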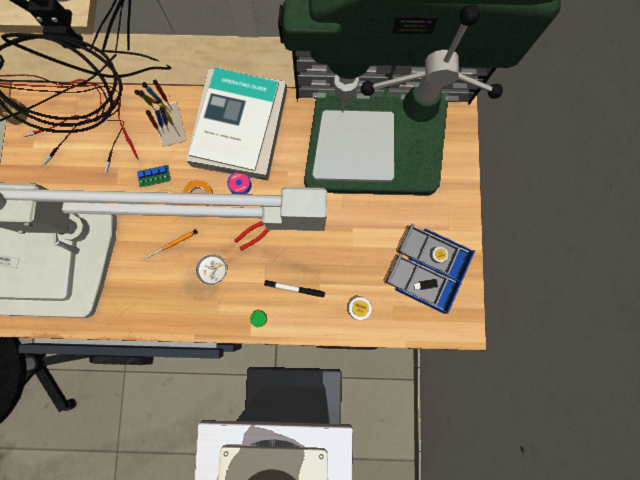

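View pics/side0.png

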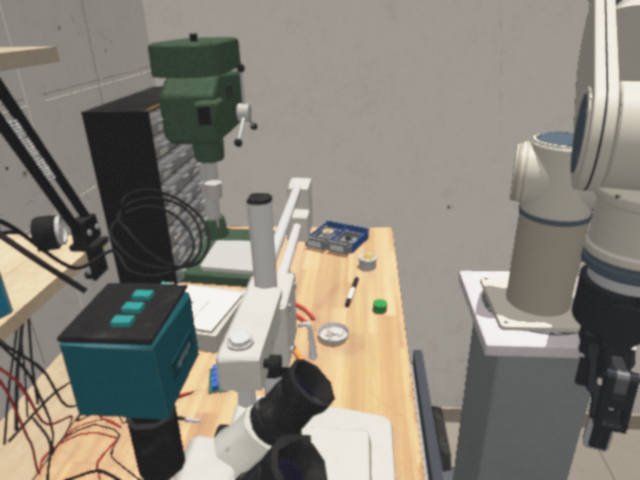

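The top view shows the rack at about (432,268), with its trays opening to the left of the image. The tin candidates are the tin in the upper tray (440,254), a larger white tin on the bench (360,308) and a green one (259,318). The tray one is white and the smaller of the white pair, so I choose it. A close crop will check that.

```bash
python3 - <<'E'
import cv2
im=cv2.imread('pics/top0.png')[215:320,340:480]
cv2.imwrite('pics/crop.png',cv2.resize(im,None,fx=5.7,fy=5.7,interpolation=cv2.INTER_CUBIC))
E
```

```text
(no output)
```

View pics/crop.png

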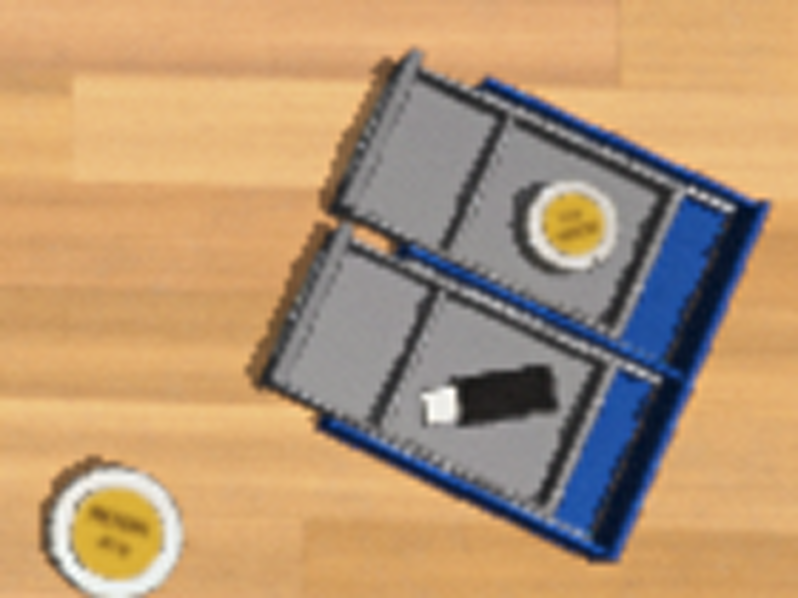

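```bash
python3 - <<'E'
from h import *
def P(a,z): return px2w('top',340+a[0]/5.7,215+a[1]/5.7,z)
U=[P((417,58),.04),P((338,210),.04)];L=[P((347,228),.04),P((265,385),.04)]
R=[P((766,205),.036),P((612,558),.036)]
F=[P((487,82),.032),P((322,428),.032)]
for n,a in zip('ULRF',(U,L,R,F)):
  d=a[0]-a[1];print(n,np.round(a,4).tolist(),np.mean(a,0).round(4),np.linalg.norm(d).round(4),np.degrees(np.arctan2(d[1],d[0])).round(1))
print(px2w('top',340+570/5.7,215+225/5.7,.032),px2w('top',360,308,.03),px2w('top',323,228,0),w2px('side',(.46,-.3,.04)))
print(viewer.calibration('wrist'))
E
```

```text
U [[0.5673, -0.2811, 0.04], [0.5095, -0.2515, 0.04]] [ 0.5384 -0.2663  0.04  ] 0.0649 -27.1
L [[0.5029, -0.2548, 0.04], [0.4445, -0.2247, 0.04]] [ 0.4737 -0.2397  0.04  ] 0.0657 -27.3
R [[0.5161, -0.4101, 0.036], [0.3858, -0.3505, 0.036]] [ 0.4509 -0.3803  0.036 ] 0.1433 -24.6
F [[0.5605, -0.3089, 0.032], [0.43, -0.2468, 0.032]] [ 0.4952 -0.2779  0.032 ] 0.1445 -25.4
[ 0.50727713 -0.33884381  0.032     ] [ 0.39101842 -0.17133664  0.03      ] [ 0.56411448 -0.09086855  0.        ] [343.67373664 233.55341521]
{'camera_matrix': array([[371.64829954,   0.        , 325.2283121 ],
       [  0.        , 371.64829954, 239.97432351],
       [  0.        ,   0.        ,   1.        ]]), 'T_tool_cam': array([[-9.86385883e-04,  9.55147390e-01,  2.96129179e-01,
        -7.60543190e-02],
       [ 1.50537711e-03, -2.96127569e-01,  9.55147212e-01,
        -1.42247787e-01],
       [ 9.99998380e-01,  1.38792981e-03, -1.14576096e-03,
        -5.73967238e-04],
       [ 0.00000000e+00,  0.00000000e+00,  0.00000000e+00,
         1.00000000e+00]])}
```

```bash
python3 - <<'E'
from h import *
from scipy.spatial.transform import Rotation as R
s=monitor.read_state();M=R.from_quat(s['orientation']).as_matrix();print(M.round(3))
t=np.array([-.4275,-.904,0]) # rack +x
x=M[:,0];a=np.degrees(np.arctan2(np.cross(x,t)[2],x@t));print('rack x vs tool x about world z',a)
# boom triangulation
def ray(n,u,v):
    a=px2w(n,u,v,0);o=np.array(viewer.calibration(n)['cam_to_world'])[:3,3];d=a-o;return o,d/np.linalg.norm(d)
for pt,ps in (((324,229),(311,224)),((326,190),(311,182))):
    (o1,d1),(o2,d2)=ray('top',*pt),ray('side',*ps)
    k=np.linalg.lstsq(np.c_[d1,-d2],o2-o1,rcond=None)[0];print((o1+d1*k[0]).round(3),(o2+d2*k[1]).round(3))
im=cv2.imread('pics/side0.png')[160:300,240:420];cv2.imwrite('pics/sc.png',cv2.resize(im,None,fx=4,fy=4,interpolation=cv2.INTER_CUBIC))
E
```

```text
[[ 0.961 -0.     0.275]
 [-0.275 -0.001  0.961]
 [-0.    -1.    -0.001]]
rack x vs tool x about world z -99.33235188871981
[ 0.531 -0.091  0.159] [ 0.532 -0.091  0.159]
[ 0.571 -0.091  0.278] [ 0.529 -0.092  0.266]
```

View pics/sc.png

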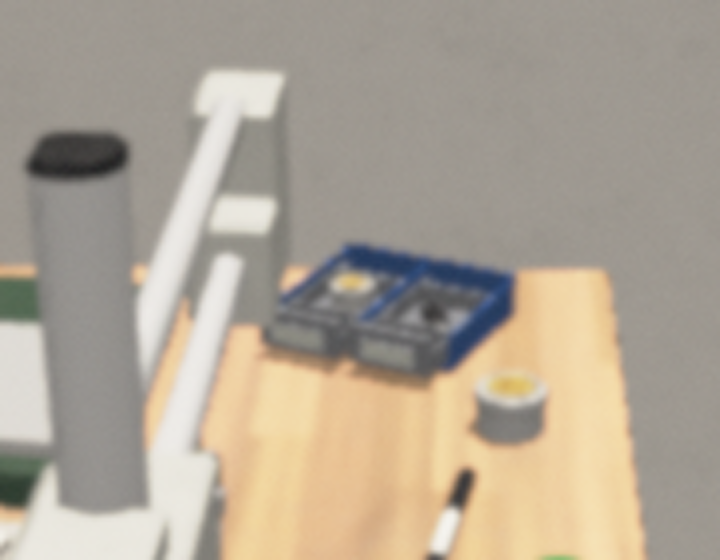

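In the side crop, the boom block's underside reaches down to about (308,240) in the full picture, so it sits fairly low. I'll pass it on the low-x side. The tin is in the left tray (rack's +y side).

Emit:
step_arm:
  rows:
    - [0, 0.28, 0, -0.99, 0]
    - [0, 0.28, 0, -0.99, 0]
    - [0, 0.28, 0, -0.99, 0]
    - [0, 0.28, 0, -0.99, 0]
    - [0, 0.28, 0, -0.99, 0]
    - [0, 0.28, 0, -0.99, 0]
    - [0, 0.28, 0, -0.99, 0]
    - [0, 0, 0, 0, 1]
    - [0, 0, 0, 0, 1]
    - [0, 0, 0, 0, 1]
    - [0, 0, 0, 0, 1]
    - [0, 0, 0, 0, 1]
    - [0, 0, 0, 0, 1]
    - [0, 0, 0, 0, 1]
    - [0, 0, 0, 0, 1]
    - [0, 0, 0, 0, 1]
    - [0, 0, 0, 0, 1]
    - [0, 0, 0, 0, 1]
    - [0, 0, 0, 0, 1]
    - [0, 0, 0, 0, 0.4]

```text
time_s: 2.6
tcp_pos: [0.1713, 0.4205, 0.2311]
orientation: [0.378, -0.597, 0.598, -0.378]
force: [-0.3, -0.8, 0.6]
width: -0.003
```

```bash
python3 - <<'E'
from h import *
from scipy.spatial.transform import Rotation as R
s=monitor.read_state();print(R.from_quat(s['orientation']).as_matrix().round(3),s['joint_positions'].round(2))
E
```

```text
[[-0.428 -0.     0.904]
 [-0.904 -0.001 -0.428]
 [ 0.001 -1.     0.   ]] [ 1.16  0.17  1.99 -0.    0.98  1.6 ]
```

Emit:
step_arm:
  rows:
    - [0, 0.4, 0, 0.9, 0]
    - [0, 0.4, 0, 0.9, 0]
    - [0, 0.4, 0, 0.9, 0]
    - [0, 0.4, 0, 0.9, 0]
    - [0, 0.4, 0, 0.9, 0]
    - [0, 0.4, 0, 0.9, 0]
    - [0, 0.4, 0, 0.9, 0]
    - [0, 0.4, 0, 0.9, 0]
    - [0, 0.75, 0, 0.72, 0]
    - [0, 0.75, 0, 0.72, 0]
    - [0, 0.75, 0, 0.72, 0]
    - [0, 0.75, 0, 0.72, 0]
    - [0, 0.75, 0, 0.72, 0]
    - [0, 0.75, 0, 0.72, 0]
    - [0, 0.75, 0, 0.72, 0]
    - [0, 0.75, 0, 0.72, 0]
    - [0, 0.75, 0, 0.72, 0]
    - [0, 0.75, 0, 0.72, 0]
    - [0, 0.75, 0, 0.72, 0]

```text
time_s: 4.97
tcp_pos: [0.3917, 0.0001, 0.2312]
orientation: [-0.379, 0.597, -0.597, 0.379]
force: [0.3, 0.6, -0.5]
width: 0.0
```

Emit:
step_arm:
  rows:
    - [0, 0.75, 0, 0.7, 0]
    - [0, 0.75, 0, 0.7, 0]
    - [0, 0.75, 0, 0.7, 0]
    - [0, 0.75, 0, 0.7, 0]
    - [0, 0.75, 0, 0.7, 0]
    - [0, 0.75, 0, 0.7, 0]
    - [0, 0.75, 0, 0.7, 0]
    - [0, 0.75, 0, 0.7, 0]
    - [0, 0.75, 0, 0.7, 0]
    - [0, 0, 0, 0, 0]
    - [0, 0, 0, 0, 0]

```text
time_s: 6.35
tcp_pos: [0.462, -0.2184, 0.231]
orientation: [-0.379, 0.597, -0.597, 0.379]
force: [0.5, -0.3, 0.6]
width: -0.001
```

```bash
python3 - <<'E'
from h import *
s=monitor.read_state();print(s['tcp_pos'].tolist(),s['orientation'].tolist(),s['joint_positions'].round(2))
snap('wrist','w1.png')
E
```

```text
[0.46203813922228487, -0.21838079726035903, 0.23097959782794847] [-0.37905535929040207, 0.5973970389580893, -0.5966280227174714, 0.3787727748209624] [-0.46  0.26  1.88  0.    1.01 -0.03]
```

View pics/w1.png

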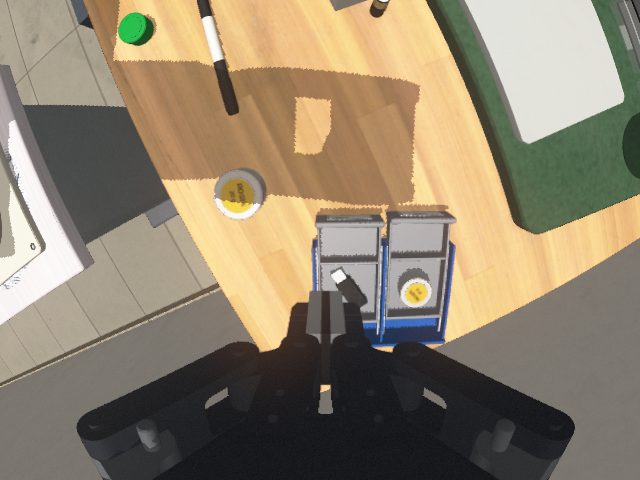

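```bash
python3 - <<'E'
import cv2
im=cv2.imread('pics/w1.png')[200:350,305:465]
cv2.imwrite('pics/wc.png',cv2.resize(im,None,fx=4,fy=4,interpolation=cv2.INTER_CUBIC))
E
```

```text
(no output)
```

View pics/wc.png

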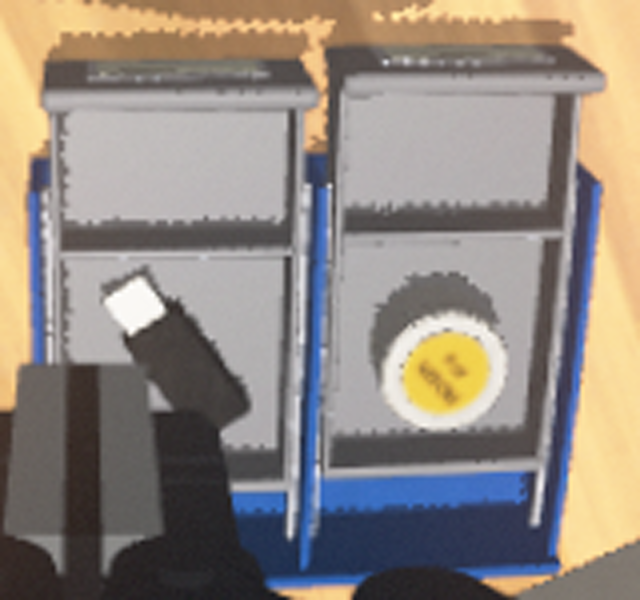

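```bash
cat >> h.py <<'E'
from scipy.spatial.transform import Rotation as Ro
def wpx(u,v,z,tcp,q):
    c=viewer.calibration('wrist');K=c['camera_matrix'];T=c['T_tool_cam']
    d=np.array([u-K[0,2],v-K[1,2]])/K[0,0];r=np.hypot(*d);d=np.array([*(d/r*np.sin(r)),np.cos(r)])
    M=Ro.from_quat(q).as_matrix();o=tcp+M@T[:3,3];d=M@T[:3,:3]@d;return o+d*(z-o[2])/d[2]
E
python3 - <<'E'
from h import *
tcp=np.array([0.46203813922228487, -0.21838079726035903, 0.23097959782794847]);q=[-0.37905535929040207, 0.5973970389580893, -0.5966280227174714, 0.3787727748209624]
M=Ro.from_quat(q).as_matrix()
for n,(a,b),z in (('Llip l',(335,90),.04),('Llip r',(603,84),.04),('Rlip l',(45,98),.04),('Rlip r',(318,97),.04),('Rframe front',(40,158),.032),('Lfr',(592,180),.032),('tin',(450,372),.032),('Ldiv',(450,237),.026)):
    p=wpx(305+a/4,200+b/4,z,tcp,q);print(n,p.round(4),'tool dxyz',(M.T@(p-tcp)).round(4))
E
```

```text
Llip l [ 0.5104 -0.2541  0.04  ] tool dxyz [0.0117 0.1909 0.0592]
Llip r [ 0.5715 -0.2804  0.04  ] tool dxyz [0.0096 0.1908 0.1256]
Rlip l [ 0.4482 -0.2272  0.04  ] tool dxyz [ 0.0139  0.191  -0.0085]
Rlip r [ 0.5061 -0.2539  0.04  ] tool dxyz [0.0134 0.1909 0.0552]
Rframe front [ 0.4396 -0.242   0.032 ] tool dxyz [ 0.031  0.199 -0.01 ]
Lfr [ 0.5624 -0.3059  0.032 ] tool dxyz [0.0365 0.1988 0.1283]
tin [ 0.5104 -0.3393  0.032 ] tool dxyz [0.0888 0.1988 0.0955]
Ldiv [ 0.5237 -0.3067  0.026 ] tool dxyz [0.0537 0.2049 0.0936]
```

Both cameras agree to 3 mm on the lip centres: left (0.541,-0.267) and right (0.477,-0.240). I'll move over the left tray's well and stop just above the lip.

Emit:
step_arm:
  rows:
    - [0, 0.33, 0, 0.92, 0]
    - [0, 0.33, 0, 0.92, 0]
    - [0, 0.33, 0, 0.92, 0]
    - [0, 0.33, 0, 0.92, 0]
    - [0, 0, 1, 0, 0]
    - [0, 0, 1, 0, 0]
    - [0, 0, 1, 0, 0]
    - [0, 0, 1, 0, 0]
    - [0, 0, 1, 0, 0]
    - [0, 0, 1, 0, 0]
    - [0, 0, 1, 0, 0]
    - [0, 0, 0, 0, 0]
    - [0, 0, 0, 0, 0]

```text
time_s: 8.02
tcp_pos: [0.5322, -0.2876, 0.0571]
orientation: [0.379, -0.597, 0.597, -0.379]
force: [0.2, -1.3, 0.7]
width: -0.005
```

```bash
python3 - <<'E'
from h import *
s=monitor.read_state();print(s['tcp_pos'].tolist(),s['orientation'].tolist(),s['force'])
im=snap('wrist','w2.png')
cv2.imwrite('pics/w2c.png',cv2.resize(im[150:390,200:460,::-1],None,fx=2.4,fy=2.4,interpolation=cv2.INTER_CUBIC))
E
```

```text
[0.532201755535037, -0.2875723755050108, 0.05714831624136288] [0.3790569735942175, -0.5965849145543477, 0.5970890784647193, -0.3793242450383666] [ 0.17984108 -1.33490606  0.74087364]
```

View pics/w2c.png

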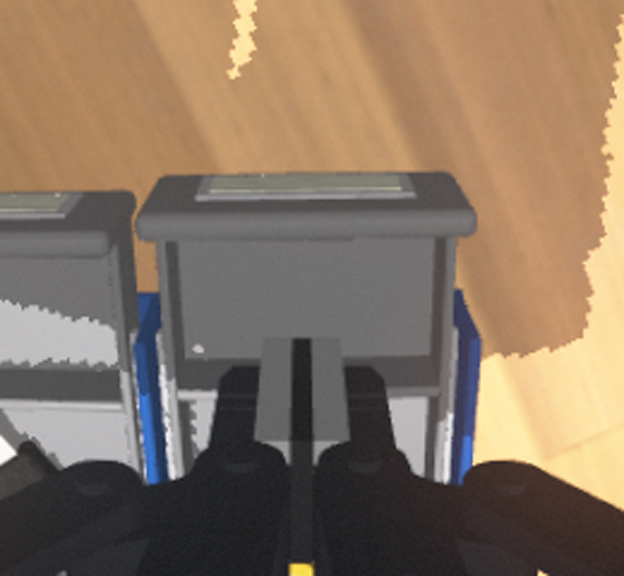

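```bash
python3 - <<'E'
from h import *
tcp=np.array([0.532201755535037, -0.2875723755050108, 0.05714831624136288]);q=[0.3790569735942175, -0.5965849145543477, 0.5970890784647193, -0.3793242450383666]
M=Ro.from_quat(q).as_matrix()
for n,(a,b),z in (('lip back l',(140,233),.04),('lip back r',(474,232),.04),('lip front',(303,207),.04),('div front',(200,388),.026),('tip front edge',(303,340),tcp[2])):
    p=wpx(200+a/2.4,150+b/2.4,z,tcp,q);print(n,'tool dxyz',(M.T@(p-tcp)).round(4))
E
```

```text
lip back l tool dxyz [-0.0219  0.0171 -0.0308]
lip back r tool dxyz [-0.0222  0.0172  0.0329]
lip front tool dxyz [-0.0271  0.0171  0.0003]
div front tool dxyz [ 0.0188  0.0311 -0.0223]
tip front edge tool dxyz [-0.0079 -0.      0.0003]
```

The shut fingertips sit mid-well, with about 14 mm to the lip and 8 mm or more to the divider. Next I descend and start pulling gently.

Emit:
step_arm:
  rows:
    - [0, 0, 0.4, 0, 0]
    - [0, 0, 0.4, 0, 0]
    - [0, 0, 0.4, 0, 0]
    - [0, 0, 0.36, 0, 0]
    - [0, -0.2, 0, 0, 0]
    - [0, -0.2, 0, 0, 0]
    - [0, -0.2, 0, 0, 0]
    - [0, -0.2, 0, 0, 0]
    - [0, -0.2, 0, 0, 0]

```text
time_s: 9.2
tcp_pos: [0.5424, -0.2649, 0.0174]
orientation: [0.379, -0.597, 0.597, -0.379]
force: [-1.2, -1.7, -2.1]
width: 0.001
```

Emit:
step_arm:
  rows:
    - [0, -0.2, 0, 0, 0]
    - [0, -0.2, 0, 0, 0]
    - [0, -0.2, 0, 0, 0]
    - [0, -0.2, 0, 0, 0]

```text
time_s: 9.7
tcp_pos: [0.5508, -0.2466, 0.0174]
orientation: [-0.379, 0.597, -0.597, 0.379]
force: [-3.3, -2.1, 0.7]
width: -0.002
```

Emit:
step_arm:
  rows:
    - [0, -0.15, 0, 0, 0]
    - [0, -0.1, 0, 0, 0]

```text
time_s: 9.95
tcp_pos: [0.5515, -0.2453, 0.0173]
orientation: [0.382, -0.595, 0.597, -0.378]
force: [-18.5, -35.0, 1.2]
width: 0.007
```

Emit:
step_arm:
  rows:
    - [0, -0.1, 0, 0, 0]
    - [0, -0.1, 0, 0, 0]

```text
time_s: 10.2
tcp_pos: [0.5516, -0.2449, 0.0173]
orientation: [0.383, -0.594, 0.598, -0.377]
force: [-30.2, -59.8, 1.1]
width: 0.003
```

The force has risen to 67 N and the TCP has stopped moving, so the tray is at its stop. Backing off into the well and lifting out.

Emit:
step_arm:
  rows:
    - [0, 0.45, 0, 0, 0]
    - [0, 0.45, 0, 0, 0]
    - [0, 0, 0, 0, 0]
    - [0, 0, -0.8, 0, 0]
    - [0, 0, -0.8, 0, 0]
    - [0, 0, -0.8, 0, 0]
    - [0, 0, -0.8, 0, 0]
    - [0, 0, 0, 0, 0]

```text
time_s: 11.2
tcp_pos: [0.5474, -0.2578, 0.0998]
orientation: [0.378, -0.596, 0.598, -0.38]
force: [0.3, -0.9, -0.3]
width: 0.004
```

```bash
python3 - <<'E'
from h import *
s=monitor.read_state();M=Ro.from_quat(s['orientation']).as_matrix();print(s['tcp_pos'],s['force'])
for p in((.489,-.214,.02),):print((M.T@(np.array(p)-s['tcp_pos'])/.025).round(2))
im=snap('wrist','w3.png');cv2.imwrite('pics/w3c.png',cv2.resize(im[100:400,120:520,::-1],None,fx=2,fy=2))
E
```

```text
[ 0.54744694 -0.25775253  0.09980896] [ 0.31185421 -0.91332436 -0.30181319]
[-0.59  3.18 -2.87]
```

View pics/w3c.png

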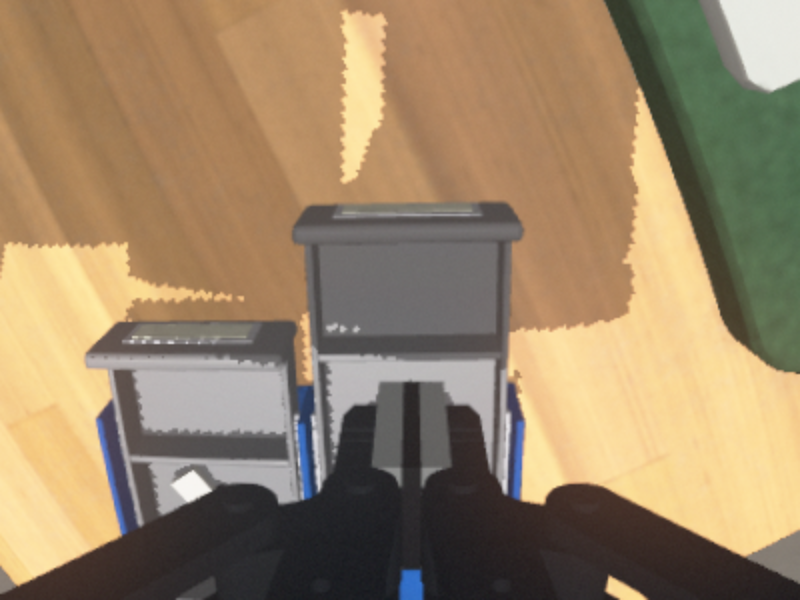

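The tin's tray is far out and the stick's tray lip is at (190,360) in the crop. Next I go in front of the right lip, descend, and push.

Emit:
step_arm:
  rows:
    - [0, -0.35, 0, -0.95, 0]
    - [0, -0.35, 0, -0.96, 0]
    - [0, -0.3, 0, -0.96, 0]
    - [0, 0, 0, 0, 0]
    - [0, 0, 0.8, 0, 0]
    - [0, 0, 0.8, 0, 0]
    - [0, 0, 0.8, 0, 0]
    - [0, 0, 0.75, 0, 0]
    - [0, 0, 0, 0, 0]

```text
time_s: 12.38
tcp_pos: [0.4911, -0.2039, 0.017]
orientation: [-0.38, 0.598, -0.596, 0.378]
force: [0.8, -0.4, -0.1]
width: -0.002
```

Emit:
step_arm:
  rows:
    - [0, 0.3, 0, 0, 0]
    - [0, 0.3, 0, 0, 0]
    - [0, 0.3, 0, 0, 0]
    - [0, 0.2, 0, 0, 0]
    - [0, 0.2, 0, 0, 0]
    - [0, 0.2, 0, 0, 0]

```text
time_s: 13.12
tcp_pos: [0.4762, -0.2383, 0.0188]
orientation: [0.379, -0.597, 0.597, -0.379]
force: [3.0, 2.3, 1.4]
width: 0.003
```

Emit:
step_arm:
  rows:
    - [0, 0.2, 0, 0, 0]
    - [0, 0.15, 0, 0, 0]

```text
time_s: 13.38
tcp_pos: [0.4725, -0.2457, 0.0187]
orientation: [-0.378, 0.597, -0.597, 0.379]
force: [14.0, 25.1, 6.7]
width: -0.001
```

Emit:
step_arm:
  rows:
    - [0, 0.1, 0, 0, 0]
    - [0, 0.1, 0, 0, 0]

```text
time_s: 13.62
tcp_pos: [0.4724, -0.246, 0.0188]
orientation: [-0.376, 0.599, -0.596, 0.38]
force: [25.6, 47.6, 6.8]
width: -0.001
```

Emit:
step_arm:
  rows:
    - [0, -0.6, 0, 0, 0]
    - [0, -0.6, 0, 0, 0]
    - [0, -0.6, 0, 0, 0]
    - [0, 0, -1, 0, 0]
    - [0, 0, -1, 0, 0]
    - [0, 0, -1, 0, 0]
    - [0, -0.9, -1, -0.5, 0]
    - [0, -0.9, -1, -0.5, 0]
    - [0, -0.9, -1, -0.5, 0]
    - [0, -0.9, -1, -0.5, 0]
    - [0, 0, 0, 0, 0]
    - [0, 0, 0, 0, 0]

```text
time_s: 15.12
tcp_pos: [0.4819, -0.1072, 0.193]
orientation: [-0.379, 0.597, -0.597, 0.379]
force: [0.2, -0.2, 0.2]
width: -0.003
```

```bash
python3 - <<'E'
from h import *
s=monitor.read_state();print(s['tcp_pos'].tolist(),s['orientation'].tolist(),s['force'])
im=snap('wrist','w4.png');snap('top','top4.png')
cv2.imwrite('pics/w4c.png',cv2.resize(im[200:400,270:500,::-1],None,fx=3,fy=3,interpolation=cv2.INTER_CUBIC))
E
```

```text
[0.4818789971304126, -0.10719806134504624, 0.19299401209966566] [-0.37933744555267246, 0.5969236549277834, -0.5968254278556099, 0.37892566718843157] [ 0.22763915 -0.19306098  0.2093638 ]
```

View pics/w4c.png

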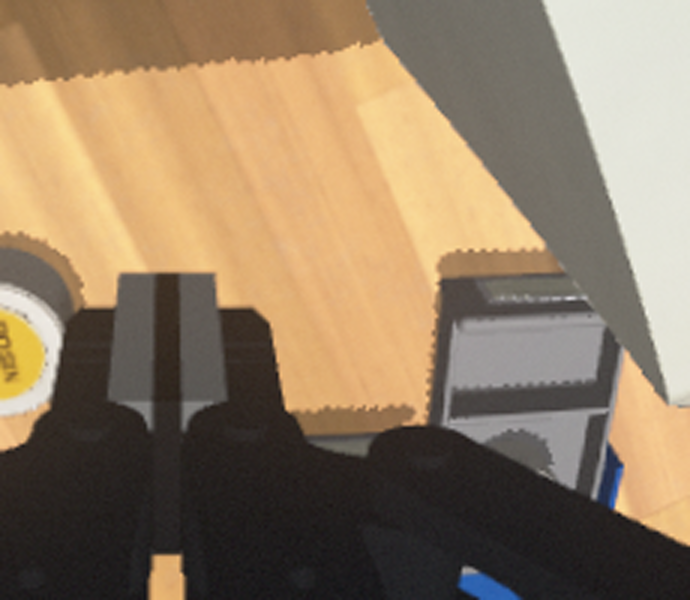

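View pics/top4.png

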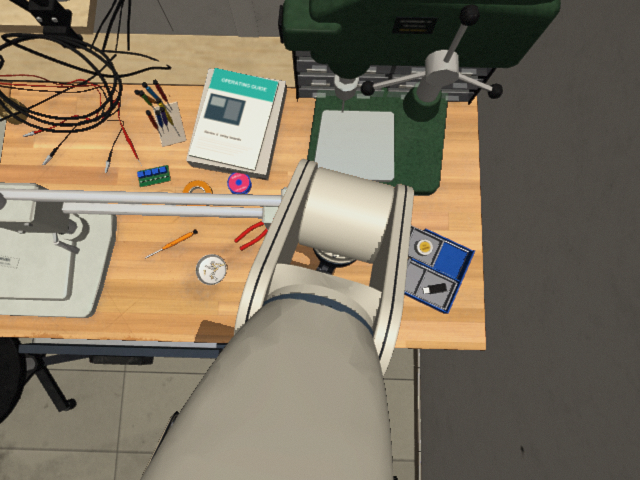

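The arm has come close to the boom block, though nothing shows on the force reading. I'll back away towards low x and look again from above without the arm in the way.

Emit:
step_arm:
  rows:
    - [0, 0.42, 0, -0.9, 0]
    - [0, 0.42, 0, -0.9, 0]
    - [0, 0.42, 0, -0.9, 0]
    - [0, 0.42, 0, -0.9, 0]
    - [0, -0.9, 0, -0.43, 0]
    - [0, -0.9, 0, -0.43, 0]
    - [0, -0.9, 0, -0.43, 0]
    - [0, -0.9, 0, -0.43, 0]
    - [0, -0.9, 0, -0.43, 0]
    - [0, -0.9, 0, -0.43, 0]
    - [0, -0.9, 0, -0.43, 0]
    - [0, 0, 0, 0, 0]
    - [0, 0, 0, 0, 0]

```text
time_s: 16.85
tcp_pos: [0.3815, 0.0671, 0.1931]
orientation: [-0.379, 0.597, -0.597, 0.379]
force: [-0.4, -0.4, 2.0]
width: 0.0
```

```bash
python3 - <<'E'
from h import *
s=monitor.read_state();print(s['time_s'],s['tcp_pos'].tolist(),s['force'],np.abs(s['joint_velocities']).max())
im=snap('top','top5.png')[:,:,::-1]
a=cv2.resize(im[215:320,340:480],None,fx=4,fy=4,interpolation=cv2.INTER_CUBIC)
cv2.imwrite('pics/c5.png',np.vstack([a,]))
# bystander change check against start picture
d=cv2.absdiff(im,cv2.imread('pics/top0.png')).max(2)
for n,(u,v),r in(('dish',(212,270),16),('cutter',(252,236),16),('tape',(198,187),10),('marker',(294,289),28)):
    print(n,(d[v-r:v+r,u-r:u+r]>40).mean().round(3))
E
```

```text
16.85 [0.3815041388018706, 0.0671425963239991, 0.19307492840745538] [-0.44946541 -0.41743341  1.99635409] 0.008124452218811177
dish 0.652
cutter 0.0
tape 0.0
marker 0.0
```

View pics/c5.png

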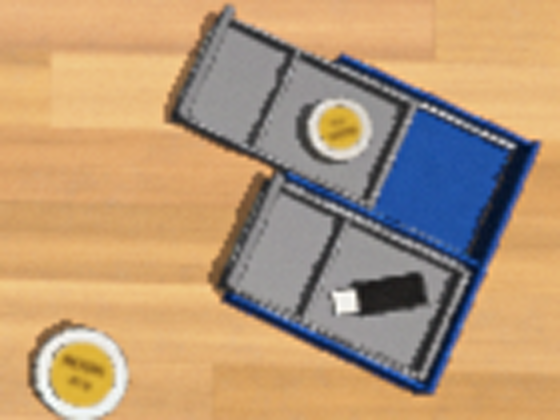

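```bash
python3 - <<'E'
from h import *
P=lambda a,z:px2w('top',340+a[0]/4,215+a[1]/4,z)
out=np.array([.43,.903,0])
U=(P((228,15),.04)+P((173,118),.04))/2;L=(P((280,178),.04)+P((223,287),.04))/2
print(U,L,'between lips along travel',(U-L)@out,'moved',(U-[.5384,-.2663,.04])@out,(L-[.4737,-.2397,.04])@out)
order.job_done()
E
```

```text
[ 0.5522463  -0.23241557  0.04      ] [ 0.46512395 -0.25880343  0.04      ] between lips along travel 0.06129085250228804 moved 0.036551553117413135 -0.0209380993848749
the job is handed in; nothing more can be done
```

The job is handed in; no verdict is reported. I drew the tin's tray (left) out to its stop and pushed the stick's tray (right) fully home.

- **Tin's tray:** I lowered the shut fingertips into the finger well and pulled from behind the lip. The force climbed to about 67 N with no further movement, so it is at its stop. Nothing gripped the lip.
- **Stick's tray:** I pushed the front of the lip until about 54 N with no further movement, so it is against the frame.
- **Last picture:** the two lips are 61 mm apart along the travel, against a nominal 60 mm. The left tray moved out about 37 mm and the right tray in about 21 mm. The tin is upright and the stick is lying in its own bay.
- **Other items:** the marker, side cutter and tape roll show no change from the first picture. The dish failed that automatic comparison, most likely because the parked arm hid it. It was at its original spot (212,270) in the overhead picture just before.
- **Close pass:** my first retreat took the arm close to the boom block. I noticed no contact force, and moved it away before handing in.

The arm finished still and clear of everything at 16.9 s.

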